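Lock the came jig by feeling for its hidden pin socket

TASK

Lock the came cutting jig: take the orange-headed locking pin from its wooden holder, set its nose into the slot of the jig's cover at the red-marked end, and slide it along the slot with light downward pressure until it drops into the hidden socket, then push it fully home and let go, leaving it upright. Put the nose into the slot only at the red marks and keep it down in the slot from there on. Use a light hand, no more than about 2 kg of push in any direction, and leave the spool and the foil roll alone.

Things in the scene. Friction and masses are not known exactly. Their poses are not given: they have to be found in the camera images.
- pin_grip (a point): Centre of the orange cylindrical head (18 mm diameter, 50 mm tall) of the locking pin, where it is gripped. The pin is 74 mm long, 170 g or a little more, standing nose down in the holder; z up along the pin. This point is 49 mm above the tip of the nose and 29 mm above the underside of the collar.
- pin_tip (a point): The tip of the pin's steel nose (its lower end), z up along the pin. The nose is 10 mm in diameter and 20 mm long with a hemispherical tip; above it comes a steel collar 22 mm in diameter and 4 mm thick, then the orange head.
- holder: Light wooden block 50x50x30 mm, fixed to the worktop, origin at the centre of its underside. A 12 mm hole, 24 mm deep, in the middle of its top holds the pin, collar resting on the top.
- jig: The jig: wooden box 70x230 mm (long side along y), 34 mm tall, fixed to the worktop, with a flat aluminium cover 6 mm thick that has a slot along y. Origin at the centre of its underside.
- slot (a point): Point on the centre line of the slot, level with the top of the cover (34 mm over the worktop), above the jig's origin; z up, y along the slot, away from the red marks. The slot is 12 mm wide (x from -6 to 6 mm) and runs from y = -55 to +48 mm from here.
- slot_floor (a point): Point 6 mm below point slot (same axes), on the dark steel bar that closes the slot from below and looks alike all along. The bar is on springs: it starts to yield at about 2 N and gives 1 mm per 3 N, at most 4 mm, then is rigid. It does not move lengthwise. The hidden socket (12x12 mm) is in this bar, its centre between y = -20 and +35 mm.
- mark (a point): Red-marked end of the slot: midway between two red paint marks, on the slot's centre line, level with the cover's top, 45 mm from point slot on its -y side. The socket is closed flush by a steel shutter on a weak spring (under 1 N): over it the resistance vanishes and the nose sinks to 20 mm below the cover's top, collar on the cover; the pin's own weight keeps it down.
- blue_spool: Bystander: spool of solder with blue flanges, 55x66x42 mm, origin at the centre of its underside.
- foil_roll: Bystander: flat roll of copper foil, 72 mm diameter, 10 mm tall, origin at the centre of its underside.
Not all that is in view belongs to the job. Of the things that look like the part that bears pin_grip, the smaller one is meant.

How it is judged:
By the outcome, as a careful person would: the job done as asked, in the order asked, and still so for the second after the job is handed in, with the robot touching nothing.
It also fails if it takes over 72 s, if anything falls off the work surface, if the arm or the gripper's body presses on something with over 40 N, if the wrist force passes 120 N, or if a joint passes its speed limit or range.

ROBOT

A 6-joint arm with a two-finger parallel gripper is mounted at the origin on a cart in front of the work surface, level with it; the furniture and walls round the work are solid. World frame = base frame: x ahead of the robot, y to its left, z up, the work surface at z = 0. Lengths are in m, angles in rad, forces in N, time in s.
With the tool pointing down it reaches from about 0.225 to 0.875 m from the base axis. Payload 3.4 kg.
Tool frame: the origin (TCP) lies at the very end of the fingers, on their centre line; the grasp point (between the pads) lies 19 mm behind it; z points along the fingers, y is the line along which they close (so a half turn about z gives the same grasp; the last joint's range is limited). The gripper opens to 85 mm and grips with 20 to 120 N. Pads are 22 mm wide; open, the fingers measure 114 mm over their backs; the gripper's body (76 mm by 85 mm) begins 54 mm behind the grasp point. The pads swing forward as they close: fully open they stand 13 mm farther back than shut.
Start: joints at [1.149, 0.276, 1.505, -0, 1.361, -0.121], TCP at [0.17, 0.549, 0.231] pointing down, gripper open.
Joint ranges: [-2.89, 2.89], [-0.75, 2.08], [0.22, 2.7], [-1.18, 4.32], [0.11, 2.71], [-2.7, 2.7]. Speed limits (rad/s): [2.57, 2.57, 3.14, 3.14, 3.14, 3.14].

INTERFACE

Orientations are given as a unit quaternion [x, y, z, w].
In Python, from bench import robot gives the robot as it stands.
- The arm moves only by the tool carry_out, never from a script. Its argument "increments" is a list of rows, each an object of numbers: "tx", "ty", "tz": the shift along the tool's x, y, z in cm; "twist": the turn about the tool's z in degrees; "grip": the opening, from 0 (shut) to 1 (fully open). A call has exactly 8 rows; each row is the pose to reach, as a shift and turn from the pose commanded when the call began, along the tool's axes at that moment; what a row does not reach only later rows make up. A row lasts 1/12 s, in which the tool goes at most 41.7 mm and 7.16 degrees, less where a joint would pass 70% of its speed; a pose out of reach is approached as far as the arm can. A call with a gripper value outside its range is refused whole. The fingers move at their own pace and stop on an object; "grip_force" is the grip in N (left out, the last holds). Time passes only in rows, so rows that repeat a pose let the fingers close, or fill a call up. It gives the time, the measured TCP pose, the force, the opening and the grip force at its end, in the units of the state.
- robot.read_state(): the state, without advancing time (a new reading comes with each control period).
- robot.capture(name): name is "scene" or "top" or "wrist"; returns (picture, depth): 480x640x3 uint8, red, green, blue; 480x640 float32, m along the optical axis (not along the pixel's ray), 0 where there is no reading.
- robot.camera_params(name): a dict with "fx", "fy", "cx", "cy" (pixels), "k1" (the pictures are not rectified: a ray, as slopes to the right and down, at radius r is drawn at 1 + k1 r^2 times it, then the intrinsics apply), "world_from_camera" (4x4, takes a point from camera to world coordinates). Camera axes: x right, y down, z forward; pixel columns grow to the right and rows downward; lengths in m; the calibration is good to about 2 mm. A picture is of the moment at which its call begins: read the wrist's pose just before it. camera_params takes no time and is no camera call; for the wrist camera it gives the pose at the moment of the call.
- robot.sign_off(): hands the job in; it is judged then, once.
The state is a dict: "t": time; "joint_positions": joint angles; "qvel": joint speeds; "joint_torque": joint torques, N m; "tcp_pos": TCP position; "ee_rot": TCP orientation; "ft_force": force on the tool from outside, world axes, zero at the start; "ft_torque": the same for the moment, N m; "finger_gap": finger opening in m; "finger_force": force on a finger pad.
Only numpy, scipy, OpenCV 4.12 (cv2) and the standard library are available. Lean on these libraries where they do the work, as an engineer would, in place of code of your own. Each camera call takes 0.05 s, during which the arm holds its last target. There are 200 camera calls.

## Working session

There is one attempt and no reset: what is moved stays moved. The work goes in short steps, Python scripts to look and compute and a tool call to move; the robot and the scene stay as the last step left them, time stands still between calls to the robot, and variables do not carry over. Pictures are saved under pics/ and viewed, at most 10 in all, crops included, and the job is handed in when it is done.

Besides the shell and the picture viewer there is one more tool, called as a command line: name --argument value ..., lists and objects as JSON in quotes. carry_out: Moves the arm, as the interface text tells. Its arguments: {"type":"object","properties":{"increments":{"type":"array","items":{"type":"object","properties":{"tx":{"type":"number"},"ty":{"type":"number"},"tz":{"type":"number"},"twist":{"type":"number"},"grip":{"type":"number"}}}},"grip_force":{"type":"number"}},"required":["increments"]}

```bash
mkdir -p pics; ls
cat > h.py <<'E'
import numpy as np, cv2
from bench import robot
def snap(n,f=None):
    P=robot.camera_params(n); a,d=robot.capture(n)
    if f: cv2.imwrite('pics/'+f,a[...,::-1])
    return a,d,P
def ray(P,u,v):
    K=np.array([[P['fx'],0,P['cx']],[0,P['fy'],P['cy']],[0,0,1.]])
    s=cv2.undistortPoints(np.array([[[u,v]]],float),K,np.array([P['k1'],0,0,0,0.]))[0,0]
    T=np.array(P['world_from_camera']); return T[:3,3],T[:3,:3]@np.array([*s,1.])
def onz(P,u,v,z):
    o,r=ray(P,u,v); return o+r*(z-o[2])/r[2]
def ptd(P,u,v,d):
    o,r=ray(P,u,v); return o+r*d[int(v),int(u)]
E
python3 - <<'E'
from h import *
a,d,P=snap('top','top.png'); print(P)
a,d,P=snap('scene','scene.png'); print(P)
s=robot.read_state(); print(s)
E
```

```text
pics
{'fx': 573.9667862522508, 'fy': 573.9667862522508, 'cx': 318.19415561013466, 'cy': 240.5487836887697, 'k1': -0.1259567604534598, 'world_from_camera': array([[ 0.02255525, -0.99473397,  0.09997797,  0.35331667],
       [-0.99961722, -0.02083674,  0.01820004,  0.07144545],
       [-0.01602098, -0.10035021, -0.99482318,  1.1163346 ],
       [ 0.        ,  0.        ,  0.        ,  1.        ]])}
{'fx': 564.5167781207907, 'fy': 564.5167781207907, 'cx': 320.83179428755784, 'cy': 243.24449220745782, 'k1': 0.053085840353280865, 'world_from_camera': array([[-0.46575487, -0.4511461 ,  0.76127498, -0.19959037],
       [-0.88471681,  0.21924753, -0.41134741,  0.44834053],
       [ 0.01867012, -0.86509983, -0.50125214,  0.5049208 ],
       [ 0.        ,  0.        ,  0.        ,  1.        ]])}
{'t': 0.1, 'joint_positions': array([ 1.14901508e+00,  2.76532030e-01,  1.50600870e+00, -1.42784629e-05,
        1.36072795e+00, -1.21004218e-01]), 'qvel': array([ 0.00035438, -0.00211838, -0.00348944,  0.00234568,  0.00135906,
        0.00057011]), 'joint_torque': array([ 8.74170237e-04, -4.17696190e+01, -2.46406657e+01, -1.24442381e-04,
        6.02483691e-03, -7.24060044e-06]), 'tcp_pos': array([0.17016447, 0.54873941, 0.23052521]), 'ee_rot': array([ 1.49820741e-01,  9.88712821e-01, -8.09213099e-04, -2.17923856e-04]), 'ft_force': array([-0.01482266,  0.72957138, -0.69265122]), 'ft_torque': array([-0.01380008, -0.04750263, -0.00356128]), 'finger_force': 0.0, 'finger_gap': 0.08543185654656946}
```

View pics/top.png

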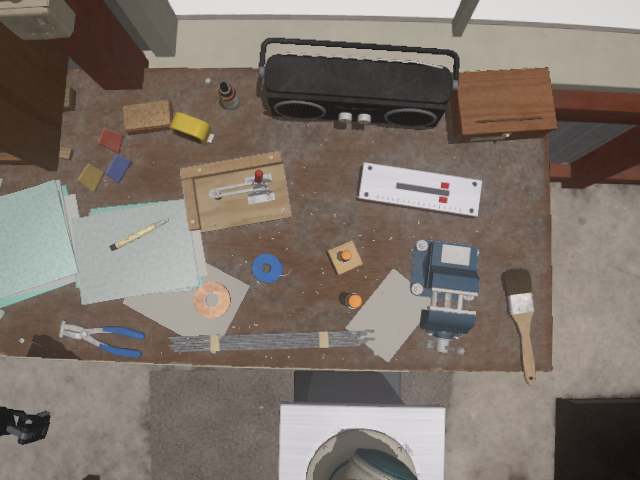

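View pics/scene.png

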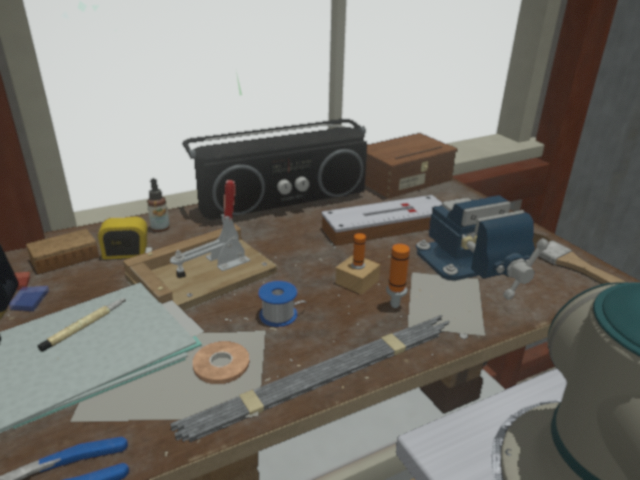

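The top view shows the pin in its wooden holder at (345,256), and the jig at (420,190) with red marks at its right end, (445,185) and (443,200). Two things could be taken for the pin: the larger orange-headed tool at (354,300), which has no holder, and the red clamp handle at (258,176). I choose (345,256), the smaller one in the wooden block; in the scene view it is at (359,249).

```bash
cat > m.py <<'E'
from h import *
a,d,P=snap('top'); hsv=cv2.cvtColor(a,cv2.COLOR_RGB2HSV)
def near(m,u,v,r):
    k=np.zeros(m.shape,np.uint8); cv2.circle(k,(u,v),r,255,-1); return cv2.bitwise_and(m,k)
org=cv2.inRange(hsv,(5,170,120),(18,255,255))
for u,v in((345,256),(354,300)):
    ys,xs=np.nonzero(near(org,u,v,16)); W=np.array([ptd(P,x,y,d) for x,y in zip(xs,ys)])
    zt=np.percentile(W[:,2],90); t=W[:,2]>zt-.008
    (cx,cy),r=cv2.minEnclosingCircle(np.c_[xs,ys][t].astype(np.float32))
    print('orange',len(xs),'ztop',zt,'c',cx,cy,'diam mm',2*r*(1.116-zt)/574*1e3,'at .084',onz(P,cx,cy,.084),'med',np.median(W[t],0))
red=near(cv2.inRange(hsv,(0,150,90),(6,255,255))|cv2.inRange(hsv,(172,150,90),(180,255,255)),443,193,22)
n,l,st,c=cv2.connectedComponentsWithStats(red)
R=[]
for i in range(1,n):
    if st[i,4]>15: p=onz(P,*c[i],.034); R.append(p); print('red',c[i],st[i],p,ptd(P,*c[i],d))
R=np.array(R)
if len(R)==2:print('mark',R.mean(0),'sep',np.linalg.norm(R[0]-R[1]))
# slot: dark contour
dark=near(cv2.inRange(hsv,(0,0,0),(180,255,120)),420,189,30)
cs,_=cv2.findContours(dark,cv2.RETR_EXTERNAL,cv2.CHAIN_APPROX_NONE)
for c_ in cs:
    if cv2.contourArea(c_)>100:
        w=np.array([onz(P,*q[0],.034)[:2] for q in c_],np.float32); print('dark',cv2.minAreaRect(w))
# jig cover
white=cv2.inRange(hsv,(0,0,150),(180,60,255)); k=np.zeros_like(white); k[155:225,350:490]=255
cs,_=cv2.findContours(white&k,cv2.RETR_EXTERNAL,cv2.CHAIN_APPROX_NONE); c_=max(cs,key=cv2.contourArea)
w=np.array([onz(P,*q[0],.034)[:2] for q in c_],np.float32); print('cover',cv2.minAreaRect(w), 'depthz',ptd(P,380,198,d))
cv2.imwrite('pics/crop.png',cv2.resize(a[150:320,310:490,::-1],None,fx=3.3,fy=3.3,interpolation=cv2.INTER_CUBIC))
E
python3 m.py
```

```text
orange 1 ztop 0.07852426772796184 c 342.0 258.0 diam mm 0.00036148979305337866 at .084 [0.4263673  0.04672867 0.084     ] med [0.42675477 0.04659757 0.07852427]
orange 1 ztop 0.10684470565503079 c 352.0 295.0 diam mm 0.0003516220448960147 at .084 [0.36029024 0.0275472  0.084     ] med [0.36013592 0.02851863 0.10684471]
red [444.10344828 185.24137931] [441 183   7   5  29] [ 0.57394272 -0.14825846  0.034     ] [ 0.57375102 -0.14806755  0.03494045]
red [442.31034483 199.65517241] [439 197   7   6  29] [ 0.54576899 -0.14467488  0.034     ] [ 0.54574525 -0.14464821  0.03413355]
mark [ 0.55985586 -0.14646667  0.034     ] sep 0.02840072058509881
dark ((0.5198476314544678, -0.09569813311100006), (0.08715944737195969, 0.02043544128537178), 82.45999145507812)
dark ((0.5654828548431396, -0.10628233850002289), (0.09975335001945496, 0.009298572316765785), 82.69738006591797)
cover ((0.566220760345459, -0.10224524885416031), (0.23171737790107727, 0.07163980603218079), 82.57223510742188) depthz [ 0.54609469 -0.02491036  0.03486772]
```

View pics/crop.png

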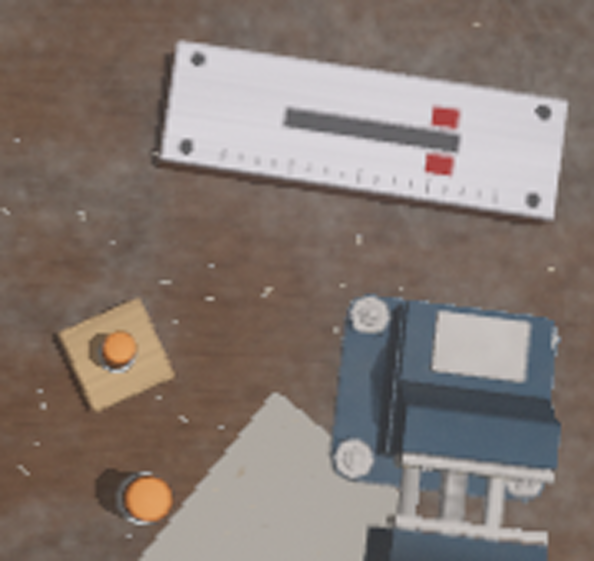

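The crop confirms the choice: the pin's head at crop (120,347) sits in the square wooden block, while the decoy at (149,497) is larger and has no block. The slot runs from (285,117) to (460,142), with the marks at its right end. I'll fix the orange threshold and work out the reach.

```bash
sed -i 's/(5,170,120),(18,255,255)/(6,140,140),(19,255,255)/; /crop.png/d' m.py; python3 m.py | grep orange
python3 - <<'E'
from h import *
a,d,P=snap('top'); print(cv2.cvtColor(a,cv2.COLOR_RGB2HSV)[255,340:352].tolist())
# wood block
hsv=cv2.cvtColor(a,cv2.COLOR_RGB2HSV)[235:280,322:368]
from scipy.spatial.transform import Rotation as R
s=robot.read_state(); print(R.from_quat(s['ee_rot']).as_matrix().round(3))
# block top by depth
pts=[(ptd(P,u,v,d)) for v in range(236,278) for u in range(324,367) if d[v,u]>0]
p=np.array(pts); t=p[(p[:,2]>.024)&(p[:,2]<.036)]; print(len(t),cv2.minAreaRect(t[:,:2].astype(np.float32)))
E
```

```text
orange 69 ztop 0.08738746913884295 c 346.0 255.0 diam mm 16.028564987835615 at .084 [0.43193833 0.03962145 0.084     ] med [0.43181774 0.03971165 0.08568264]
orange 146 ztop 0.106207383771322 c 354.760009765625 300.69000244140625 diam mm 23.908566359989152 at .084 [0.35022819 0.02242132 0.084     ] med [0.34986547 0.02300548 0.10410428]
[[14, 48, 100], [12, 146, 150], [14, 163, 206], [14, 155, 214], [14, 153, 217], [14, 148, 219], [14, 148, 221], [15, 145, 221], [14, 146, 222], [14, 146, 222], [14, 143, 211], [16, 113, 183]]
[[-0.955  0.296 -0.   ]
 [ 0.296  0.955 -0.001]
 [ 0.    -0.001 -1.   ]]
593 ((0.4322543740272522, 0.039274685084819794), (0.049881912767887115, 0.05021411180496216), 25.32349967956543)
```

carry_out --increments '[{"tx":-2.5,"ty":-2.5,"twist":-1},{"tx":-5,"ty":-5,"twist":-2},{"tx":-7.5,"ty":-7.5,"twist":-4},{"tx":-10,"ty":-10,"twist":-5},{"tx":-12.5,"ty":-12.5,"twist":-6},{"tx":-15,"ty":-15,"twist":-8},{"tx":-17.5,"ty":-17.5,"twist":-9},{"tx":-20,"ty":-20,"twist":-10}]' --grip_force 40

```text
invalid input
```

```bash
cat >> h.py <<'E'
from scipy.spatial.transform import Rotation as Ro
def go(x,y,z):
    s=robot.read_state(); M=Ro.from_quat(s['ee_rot']).as_matrix()
    print('t',round(s['t'],2),'tcp',s['tcp_pos'].round(4),'ydir deg',np.degrees(np.arctan2(M[1,1],M[0,1])).round(2),'F',s['ft_force'].round(1),'gap',round(s['finger_gap'],4),'need tool cm',(100*M.T@(np.array([x,y,z])-s['tcp_pos'])).round(2))
E
python3 -c "
from h import *
go(.432,.0395,.13)"
```

```text
t 0.25 tcp [0.1703 0.549  0.2309] ydir deg 72.77 F [-0.2  0.5 -0. ] gap 0.0853 need tool cm [-40.09 -40.9   10.12]
```

carry_out --increments '[{"tx":-2.5,"ty":-2.5,"tz":0,"twist":-1,"grip":1},{"tx":-5,"ty":-5,"tz":0,"twist":-2,"grip":1},{"tx":-7.5,"ty":-7.5,"tz":0,"twist":-4,"grip":1},{"tx":-10,"ty":-10,"tz":0,"twist":-5,"grip":1},{"tx":-12.5,"ty":-12.5,"tz":0,"twist":-6,"grip":1},{"tx":-15,"ty":-15,"tz":0,"twist":-8,"grip":1},{"tx":-17.5,"ty":-17.5,"tz":0,"twist":-9,"grip":1},{"tx":-20,"ty":-20,"tz":0,"twist":-10,"grip":1}]' --grip_force 40

```text
t: 0.92
tcp_pos: [0.3024, 0.2974, 0.2314]
ee_rot: [0.062, 0.998, 0.0, 0.0]
ft_force: [1.1, -0.2, -0.2]
finger_gap: 0.0855
finger_force: 0.0
```

```bash
python3 -c "
from h import *
go(.432,.0395,.16)"
```

```text
t 0.92 tcp [0.3024 0.2974 0.2314] ydir deg 82.85 F [ 1.1 -0.2 -0.2] gap 0.0855 need tool cm [-16.06 -23.98   7.14]
```

carry_out --increments '[{"tx":-2.5,"ty":-3.5,"tz":0.5,"twist":0,"grip":1},{"tx":-5,"ty":-7,"tz":1,"twist":0,"grip":1},{"tx":-7.5,"ty":-10.5,"tz":2,"twist":0,"grip":1},{"tx":-10,"ty":-14,"tz":3,"twist":0,"grip":1},{"tx":-12.5,"ty":-18,"tz":4,"twist":0,"grip":1},{"tx":-14.5,"ty":-21.5,"tz":5,"twist":0,"grip":1},{"tx":-16,"ty":-24,"tz":6,"twist":0,"grip":1},{"tx":-16,"ty":-24,"tz":7,"twist":0,"grip":1}]'

```text
t: 1.58
tcp_pos: [0.4342, 0.0349, 0.1612]
ee_rot: [0.066, 0.998, -0.002, 0.002]
ft_force: [0.2, -0.3, 0.1]
finger_gap: 0.0853
finger_force: 0.0
```

```bash
python3 -c "
from h import *
go(.432,.0395,.04)
a,d,P=snap('wrist','w1.png'); print(P['world_from_camera'].round(3).tolist(),P['fx'])
m=cv2.inRange(cv2.cvtColor(a,cv2.COLOR_RGB2HSV),(6,140,120),(19,255,255))
n,l,st,c=cv2.connectedComponentsWithStats(m)
for i in range(1,n):
  if st[i,4]>200: print(c[i],st[i],onz(P,*c[i],.084),ptd(P,*c[i],d))
"
```

```text
t 1.58 tcp [0.4342 0.0349 0.1612] ydir deg 82.46 F [ 0.2 -0.3  0.1] gap 0.0853 need tool cm [ 0.33  0.47 12.11]
[[0.131, 0.943, 0.305, 0.357], [0.991, -0.124, -0.044, 0.046], [-0.003, 0.308, -0.951, 0.303], [0.0, 0.0, 0.0, 1.0]] 421.945885682109
[273.58416887 100.64221636] [ 246   73   54   55 1895] [0.35077022 0.02292108 0.084     ] [0.35125424 0.02475046 0.10163701]
[327.59223301 225.76699029] [314 218  29  21 309] [0.41859501 0.04144289 0.084     ] [0.42533042 0.04098113 0.06008746]
[329.08188586 247.70967742] [313 232  33  33 806] [0.43111058 0.04068785 0.084     ] [0.43102823 0.04069338 0.08424313]
```

View pics/w1.png

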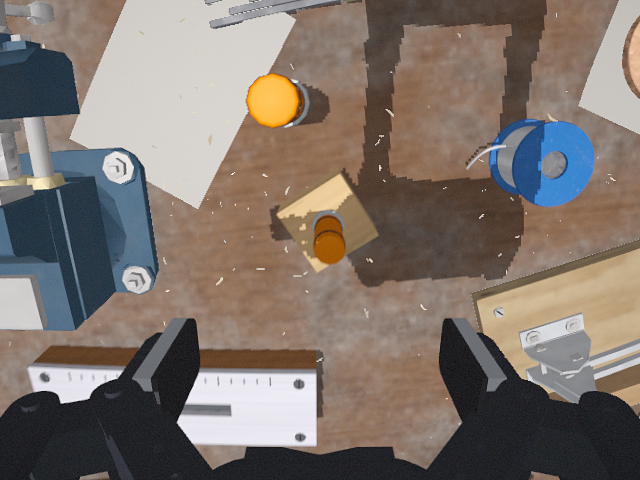

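The wrist view shows the pin head at (329,248) in the block, and the decoy at (273,100). The wrist puts the pin at (0.431, 0.0407), within about 1.5 mm of the top view. I'll settle the arm, then go down.

carry_out --increments '[{"tx":0,"ty":0,"tz":1,"twist":0,"grip":1},{"tx":0,"ty":0,"tz":2,"twist":0,"grip":1},{"tx":0,"ty":0,"tz":3,"twist":0,"grip":1},{"tx":0,"ty":0,"tz":4,"twist":0,"grip":1},{"tx":0,"ty":0,"tz":5,"twist":0,"grip":1},{"tx":0,"ty":0,"tz":5.5,"twist":0,"grip":1},{"tx":0,"ty":0,"tz":5.5,"twist":0,"grip":1},{"tx":0,"ty":0,"tz":5.5,"twist":0,"grip":1}]'

```text
t: 2.3
tcp_pos: [0.4305, 0.0412, 0.1065]
ee_rot: [0.063, 0.998, 0.0, -0.0]
ft_force: [1.5, 0.9, 0.3]
finger_gap: 0.0854
finger_force: 0.0
```

```bash
python3 -c "
from h import *
go(.4315,.0402,.04)
"
```

```text
t 2.3 tcp [0.4305 0.0412 0.1065] ydir deg 82.8 F [1.5 0.9 0.3] gap 0.0854 need tool cm [-0.11 -0.09  6.65]
```

carry_out --increments '[{"tx":-0.1,"ty":-0.1,"tz":1,"twist":0,"grip":1},{"tx":-0.1,"ty":-0.1,"tz":2,"twist":0,"grip":1},{"tx":-0.1,"ty":-0.1,"tz":3,"twist":0,"grip":1},{"tx":-0.1,"ty":-0.1,"tz":4,"twist":0,"grip":1},{"tx":-0.1,"ty":-0.1,"tz":5,"twist":0,"grip":0.8},{"tx":-0.1,"ty":-0.1,"tz":6,"twist":0,"grip":0.6},{"tx":-0.1,"ty":-0.1,"tz":6.5,"twist":0,"grip":0.5},{"tx":-0.1,"ty":-0.1,"tz":6.5,"twist":0,"grip":0.4}]'

```text
t: 2.97
tcp_pos: [0.4312, 0.0397, 0.041]
ee_rot: [0.063, 0.998, 0.0, -0.001]
ft_force: [-0.0, 0.4, -0.0]
finger_gap: 0.0386
finger_force: 0.0
```

carry_out --increments '[{"tx":0,"ty":0,"tz":0,"twist":0,"grip":0.3},{"tx":0,"ty":0,"tz":0,"twist":0,"grip":0.2},{"tx":0,"ty":0,"tz":0,"twist":0,"grip":0.1},{"tx":0,"ty":0,"tz":0,"twist":0,"grip":0},{"tx":0,"ty":0,"tz":0,"twist":0,"grip":0},{"tx":0,"ty":0,"tz":0,"twist":0,"grip":0},{"tx":0,"ty":0,"tz":0,"twist":0,"grip":0},{"tx":0,"ty":0,"tz":0,"twist":0,"grip":0}]'

```text
t: 3.63
tcp_pos: [0.4322, 0.0397, 0.042]
ee_rot: [0.063, 0.998, 0.0, 0.001]
ft_force: [0.3, 0.9, 5.8]
finger_gap: 0.0173
finger_force: 39.0
```

carry_out --increments '[{"tx":0,"ty":0,"tz":-0.3,"twist":0,"grip":0},{"tx":0,"ty":0,"tz":-1,"twist":0,"grip":0},{"tx":0,"ty":0,"tz":-2,"twist":0,"grip":0},{"tx":0,"ty":0,"tz":-3,"twist":0,"grip":0},{"tx":0,"ty":0,"tz":-4,"twist":0,"grip":0},{"tx":0,"ty":0,"tz":-5,"twist":0,"grip":0},{"tx":0,"ty":0,"tz":-6,"twist":0,"grip":0},{"tx":0,"ty":0,"tz":-6,"twist":0,"grip":0}]'

```text
t: 4.3
tcp_pos: [0.4325, 0.0394, 0.103]
ee_rot: [0.063, 0.998, -0.0, 0.002]
ft_force: [0.2, 0.2, -2.2]
finger_gap: 0.017
finger_force: 39.2
```

```bash
python3 -c "
from h import *
go(.5598,-.1465,.1)
"
```

```text
t 4.3 tcp [0.4325 0.0394 0.103 ] ydir deg 82.77 F [ 0.2  0.2 -2.2] gap 0.017 need tool cm [-14.97 -16.84   0.35]
```

carry_out --increments '[{"tx":-3,"ty":-0.5,"tz":0,"twist":0,"grip":0},{"tx":-6,"ty":-2,"tz":0,"twist":0,"grip":0},{"tx":-9,"ty":-4,"tz":0,"twist":0,"grip":0},{"tx":-12,"ty":-7,"tz":0,"twist":0,"grip":0},{"tx":-14,"ty":-10,"tz":0,"twist":0,"grip":0},{"tx":-15,"ty":-13,"tz":0,"twist":0,"grip":0},{"tx":-15,"ty":-15.5,"tz":0,"twist":0,"grip":0},{"tx":-15,"ty":-16.8,"tz":0,"twist":0,"grip":0}]'

```text
t: 4.97
tcp_pos: [0.559, -0.1491, 0.1002]
ee_rot: [0.064, 0.998, -0.0, -0.001]
ft_force: [-0.0, 0.0, -1.7]
finger_gap: 0.0171
finger_force: 39.3
```

carry_out --increments '[{"tx":0,"ty":0,"tz":0.5,"twist":0,"grip":0},{"tx":0,"ty":0,"tz":1,"twist":0,"grip":0},{"tx":0,"ty":0,"tz":1.5,"twist":0,"grip":0},{"tx":0,"ty":0,"tz":1.5,"twist":0,"grip":0},{"tx":0,"ty":0,"tz":1.5,"twist":0,"grip":0},{"tx":0,"ty":0,"tz":1.5,"twist":0,"grip":0},{"tx":0,"ty":0,"tz":1.5,"twist":0,"grip":0},{"tx":0,"ty":0,"tz":1.5,"twist":0,"grip":0}]'

```text
t: 5.63
tcp_pos: [0.5594, -0.1455, 0.0866]
ee_rot: [0.063, 0.998, -0.0, 0.0]
ft_force: [0.2, -0.1, -1.9]
finger_gap: 0.017
finger_force: 39.3
```

```bash
python3 -c "
from h import *
go(.5598,-.1465,.076)
a,d,P=snap('wrist'); T=P['world_from_camera']
print(T.round(3).tolist())
cv2.imwrite('pics/w2.png',a[...,::-1])
a,d,P=snap('scene'); cv2.imwrite('pics/s2.png',cv2.resize(a[140:260,300:460,::-1],None,fx=5,fy=5,interpolation=cv2.INTER_CUBIC))
"
```

```text
t 5.63 tcp [ 0.5594 -0.1455  0.0866] ydir deg 82.81 F [ 0.2 -0.1 -1.9] gap 0.017 need tool cm [-0.05 -0.09  1.06]
[[0.125, 0.945, 0.302, 0.482], [0.992, -0.119, -0.038, -0.136], [-0.0, 0.305, -0.952, 0.229], [0.0, 0.0, 0.0, 1.0]]
```

View pics/w2.png

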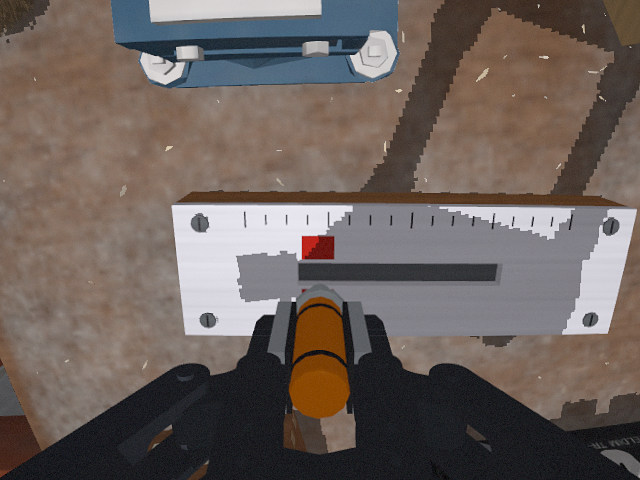

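View pics/s2.png

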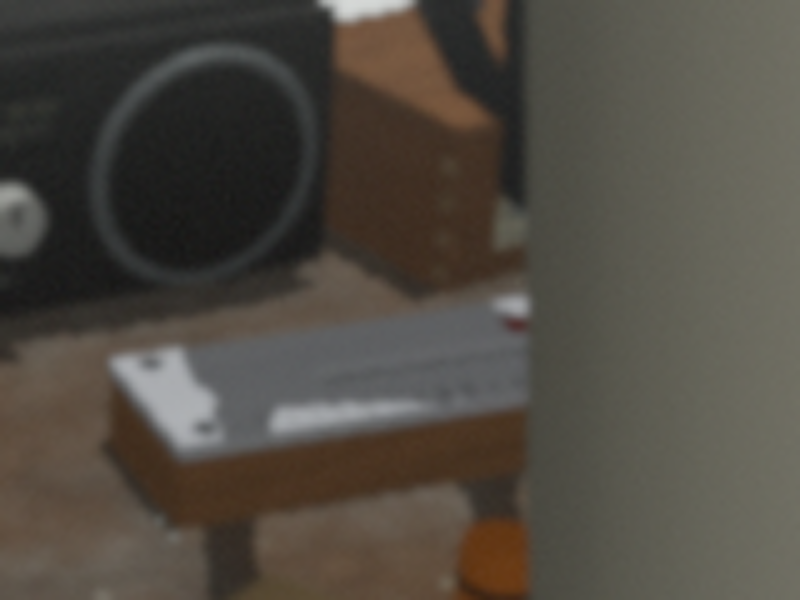

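The wrist view shows the slot from (299,272) to (500,272), one red mark at (318,247), and the pin with its collar at (320,290). In the scene view the arm hides the pin. I'll measure the slot and the pin in a wrist crop.

```bash
cat > w.py <<'E'
from h import *
def proj(P,p):
    T=np.array(P['world_from_camera']); q=T[:3,:3].T@(np.array(p)-T[:3,3]); s=q[:2]/q[2]; s=s*(1+P['k1']*(s@s)); return s*P['fx']+[P['cx'],P['cy']]
a,d,P=snap('wrist'); s=robot.read_state(); t=s['tcp_pos']; hsv=cv2.cvtColor(a,cv2.COLOR_RGB2HSV)
go(.5598,-.1465,.076)
red=cv2.inRange(hsv,(0,150,60),(6,255,255))|cv2.inRange(hsv,(172,150,60),(180,255,255)); red[:225]=0;red[265:]=0
ys,xs=np.nonzero(red); print('red',xs.min(),xs.max(),ys.min(),ys.max(),onz(P,xs.mean(),ys.mean(),.034))
dk=cv2.inRange(hsv,(0,0,0),(180,255,85)); dk[:258]=0; dk[286:]=0; dk[:,:290]=0; dk[:,510:]=0
n,l,st,c=cv2.connectedComponentsWithStats(dk); i=1+np.argmax(st[1:,4]); print('slot px',st[i])
w=np.array([onz(P,x,y,.034)[:2] for y,x in np.argwhere(l==i)],np.float32); (c0,wh,an)=cv2.minAreaRect(w); print('slot rect',c0,wh,an)
# row profile at columns
for u in (360,420,470): print(u,[int(v) for v in a[256:292,u].mean(1)])
print('proj tip',proj(P,[t[0],t[1],t[2]-.032]),'collar bottom',proj(P,[t[0],t[1],t[2]-.012]),'headtop',proj(P,[t[0],t[1],t[2]+.042]))
cv2.imwrite('pics/w3.png',cv2.resize(a[225:425,230:430,::-1],None,fx=3,fy=3,interpolation=cv2.INTER_CUBIC))
E
python3 w.py
```

```text
t 5.78 tcp [ 0.5593 -0.1459  0.0865] ydir deg 82.78 F [-0.  -0.1 -1.9] gap 0.017 need tool cm [-0.06 -0.06  1.05]
red 303 333 237 258 [ 0.54702825 -0.14463592  0.034     ]
slot px [ 299  263  199   18 3366]
slot rect (0.5647557973861694, -0.10626035928726196) (0.09959438443183899, 0.009082211181521416) 82.59648132324219
360 [131, 136, 135, 133, 132, 133, 136, 110, 48, 53, 52, 55, 52, 49, 53, 57, 51, 52, 54, 52, 56, 56, 48, 45, 55, 96, 122, 115, 117, 125, 132, 131, 134, 136, 132, 132]
420 [137, 135, 136, 136, 135, 132, 134, 108, 61, 50, 52, 53, 53, 48, 52, 53, 53, 54, 56, 54, 52, 56, 56, 49, 48, 105, 121, 118, 118, 120, 130, 132, 132, 131, 134, 132]
470 [136, 135, 134, 134, 133, 134, 134, 109, 68, 51, 46, 54, 53, 51, 52, 52, 52, 55, 56, 56, 56, 52, 49, 48, 48, 99, 119, 119, 113, 118, 130, 131, 130, 129, 133, 133]
proj tip [318.64311024 287.88980796] collar bottom [318.59273199 307.94722857] headtop [318.38081435 392.82857248]
```

View pics/w3.png

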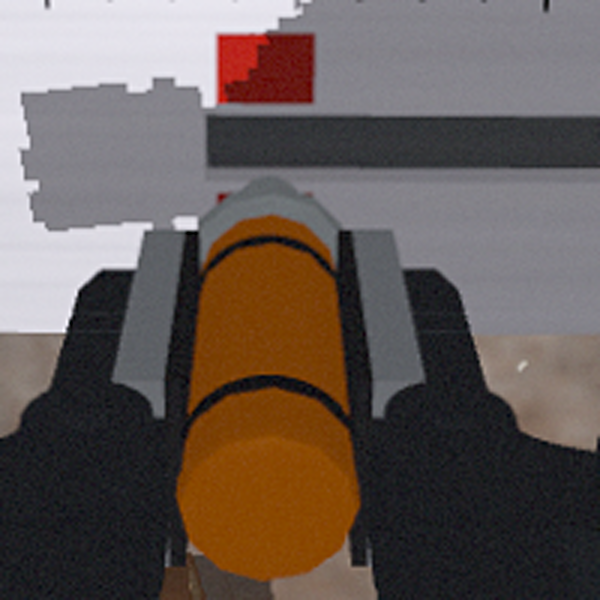

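The nose tip shows just in front of the collar, its upper edge at about (319.3,284.3), and the head top is centred at about (319.3,394.3). I'll compute the cross-slot offset from these two.

```bash
cat > w4.py <<'E'
from h import *
exec(open('w.py').read().split('a,d,P')[0].split('import *')[1])
from scipy.optimize import brentq
P=robot.camera_params('wrist'); s=robot.read_state(); t=s['tcp_pos']
e1=onz(P,420,263.3,.034); e2=onz(P,420,285.7,.034); e2b=onz(P,420,281,.028); print('slot edges',e1,e2,e2b,'mid',(e1+e2)/2)
n=np.array([.9917,-.1283]) # across slot, +x
def across(p): return float(np.array(p[:2])@n)
m=across((e1+e2)/2); m2=across(e1)+.006; m3=across(e2b)-.006
def toprow(x):
    c=np.array([x,t[1],t[2]-.027]); k=np.linspace(0,2*np.pi,60)
    a,b=np.meshgrid(k,k); pts=c+.005*np.c_[(np.cos(a)*np.sin(b)).ravel(),(np.sin(a)*np.sin(b)).ravel(),np.cos(b).ravel()]
    return min(proj(P,p)[1] for p in pts)
x=brentq(lambda x:toprow(x)-284.3,t[0]-.01,t[0]+.01)
hx=onz(P,319.3,394.3,t[2]+.042)
print('tcp',t,'tip x',x,'head',hx)
print('across mm: slot',m*1e3,m2*1e3,m3*1e3,'tip',across([x,t[1]])*1e3,'head',across(hx)*1e3,'tcp',across(t)*1e3)
print('red', onz(P,318,247.5,.034), 'slot end',onz(P,299,272,.028))
E
python3 w4.py
```

```text
slot edges [ 0.56152837 -0.0955673   0.034     ] [ 0.57363253 -0.09617042  0.034     ] [ 0.57378135 -0.09481538  0.028     ] mid [ 0.56758045 -0.09586886  0.034     ]
tcp [ 0.55931604 -0.14585781  0.08649803] tip x 0.560782163214966 head [ 0.55977476 -0.14573895  0.12849803]
across mm: slot 575.1695061606367 575.1289651691422 575.1837745222531 tip 574.8412289226013 head 573.8269363389992 tcp 573.3872736231638
red [ 0.54695849 -0.14471167  0.034     ] slot end [ 0.56084685 -0.1563096   0.028     ]
```

carry_out --increments '[{"tx":-0.05,"ty":-0.05,"tz":0.3,"twist":0,"grip":0},{"tx":-0.05,"ty":-0.05,"tz":0.6,"twist":0,"grip":0},{"tx":-0.05,"ty":-0.05,"tz":0.9,"twist":0,"grip":0},{"tx":-0.05,"ty":-0.05,"tz":1.2,"twist":0,"grip":0},{"tx":-0.05,"ty":-0.05,"tz":1.5,"twist":0,"grip":0},{"tx":-0.05,"ty":-0.05,"tz":1.6,"twist":0,"grip":0},{"tx":-0.05,"ty":-0.05,"tz":1.6,"twist":0,"grip":0},{"tx":-0.05,"ty":-0.05,"tz":1.6,"twist":0,"grip":0}]'

```text
t: 6.45
tcp_pos: [0.5596, -0.1465, 0.0702]
ee_rot: [0.063, 0.998, 0.0, -0.0]
ft_force: [-0.7, 0.2, -1.3]
finger_gap: 0.017
finger_force: 39.3
```

```bash
python3 -c "
from h import *
go(.5605,-.1465,.060)
a,d,P=snap('wrist'); cv2.imwrite('pics/w5.png',cv2.resize(a[225:365,240:440,::-1],None,fx=4,fy=4,interpolation=cv2.INTER_CUBIC))
"
```

```text
t 6.45 tcp [ 0.5596 -0.1465  0.0702] ydir deg 82.77 F [-0.7  0.2 -1.3] gap 0.017 need tool cm [-0.09  0.01  1.02]
```

View pics/w5.png

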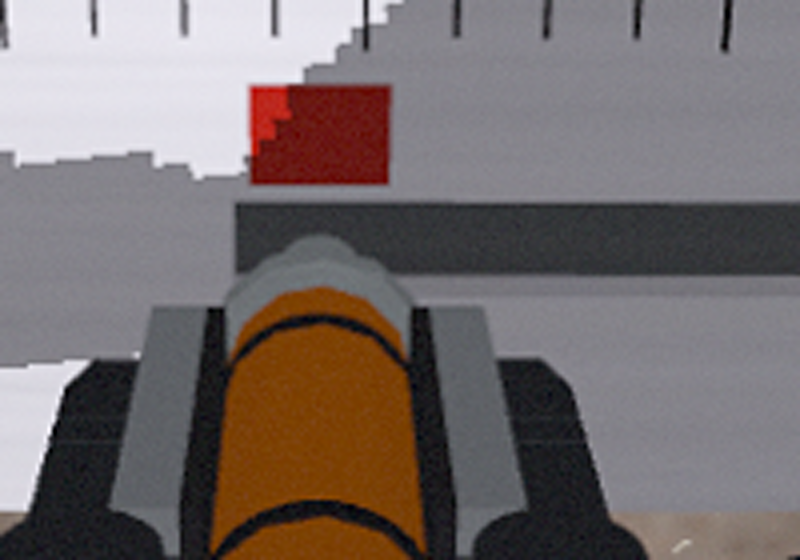

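The nose's top edge is at (320,284), the slot edges are at rows 275.8 and 298.3, and the red mark is centred on column 320. The pin is lined up along the slot; now the cross-slot check again.

```bash
sed -i 's/420,263.3,/400,275.8,/; s/420,285.7/400,298.3/; s/420,281,/400,293.6,/; s/-284.3/-284.0/' w4.py; python3 w4.py | grep -v red
```

```text
slot edges [ 0.5602874  -0.10910694  0.034     ] [ 0.57163068 -0.10983732  0.034     ] [ 0.5721219  -0.10877832  0.028     ] mid [ 0.56595904 -0.10947213  0.034     ]
tcp [ 0.55970698 -0.14657513  0.0703256 ] tip x 0.5609966807947951 head [ 0.56014912 -0.14643615  0.1123256 ]
across mm: slot 575.3068561542888 575.6354390193097 575.3295432587796 tip 575.1459970045639 head 574.287642651744 tcp 573.8670012005459
```

carry_out --increments '[{"tx":-0.03,"ty":0,"tz":0.1,"twist":0,"grip":0},{"tx":-0.03,"ty":0,"tz":0.2,"twist":0,"grip":0},{"tx":-0.03,"ty":0,"tz":0.3,"twist":0,"grip":0},{"tx":-0.03,"ty":0,"tz":0.4,"twist":0,"grip":0},{"tx":-0.03,"ty":0,"tz":0.5,"twist":0,"grip":0},{"tx":-0.03,"ty":0,"tz":0.6,"twist":0,"grip":0},{"tx":-0.03,"ty":0,"tz":0.7,"twist":0,"grip":0},{"tx":-0.03,"ty":0,"tz":0.7,"twist":0,"grip":0}]'

```text
t: 7.17
tcp_pos: [0.5597, -0.1465, 0.063]
ee_rot: [0.063, 0.998, 0.0, -0.0]
ft_force: [-0.4, 1.1, -2.0]
finger_gap: 0.0168
finger_force: 39.3
```

carry_out --increments '[{"tx":0,"ty":0,"tz":0.05,"twist":0,"grip":0},{"tx":0,"ty":0,"tz":0.1,"twist":0,"grip":0},{"tx":0,"ty":0,"tz":0.15,"twist":0,"grip":0},{"tx":0,"ty":0,"tz":0.2,"twist":0,"grip":0},{"tx":0,"ty":0,"tz":0.25,"twist":0,"grip":0},{"tx":0,"ty":0,"tz":0.3,"twist":0,"grip":0},{"tx":0,"ty":0,"tz":0.35,"twist":0,"grip":0},{"tx":0,"ty":0,"tz":0.35,"twist":0,"grip":0}]'

```text
t: 7.83
tcp_pos: [0.56, -0.1466, 0.0599]
ee_rot: [0.063, 0.998, 0.0, 0.0]
ft_force: [-0.4, -0.7, -1.5]
finger_gap: 0.0168
finger_force: 39.4
```

carry_out --increments '[{"tx":0,"ty":0,"tz":0.03,"twist":0,"grip":0},{"tx":0,"ty":0,"tz":0.06,"twist":0,"grip":0},{"tx":0,"ty":0,"tz":0.09,"twist":0,"grip":0},{"tx":0,"ty":0,"tz":0.12,"twist":0,"grip":0},{"tx":0,"ty":0,"tz":0.15,"twist":0,"grip":0},{"tx":0,"ty":0,"tz":0.15,"twist":0,"grip":0},{"tx":0,"ty":0,"tz":0.15,"twist":0,"grip":0},{"tx":0,"ty":0,"tz":0.15,"twist":0,"grip":0}]'

```text
t: 8.5
tcp_pos: [0.56, -0.1466, 0.0585]
ee_rot: [0.063, 0.998, -0.0, 0.0]
ft_force: [-0.5, 0.8, 2.9]
finger_gap: 0.0171
finger_force: 39.6
```

carry_out --increments '[{"tx":0,"ty":0.2,"tz":0,"twist":0,"grip":0},{"tx":0,"ty":0.5,"tz":0,"twist":0,"grip":0},{"tx":0,"ty":0.8,"tz":0,"twist":0,"grip":0},{"tx":0,"ty":1.1,"tz":0,"twist":0,"grip":0},{"tx":0,"ty":1.3,"tz":0,"twist":0,"grip":0},{"tx":0,"ty":1.4,"tz":0,"twist":0,"grip":0},{"tx":0,"ty":1.5,"tz":0,"twist":0,"grip":0},{"tx":0,"ty":1.5,"tz":0,"twist":0,"grip":0}]'

```text
t: 9.17
tcp_pos: [0.5621, -0.1313, 0.0584]
ee_rot: [0.063, 0.998, 0.0, 0.0]
ft_force: [-0.0, -1.8, 3.5]
finger_gap: 0.0168
finger_force: 39.9
```

carry_out --increments '[{"tx":0,"ty":0.1,"tz":0,"twist":0,"grip":0},{"tx":0,"ty":0.3,"tz":0,"twist":0,"grip":0},{"tx":0,"ty":0.5,"tz":0,"twist":0,"grip":0},{"tx":0,"ty":0.6,"tz":0,"twist":0,"grip":0},{"tx":0,"ty":0.6,"tz":0,"twist":0,"grip":0},{"tx":0,"ty":0.6,"tz":0,"twist":0,"grip":0},{"tx":0,"ty":0.6,"tz":0,"twist":0,"grip":0},{"tx":0,"ty":0.6,"tz":0,"twist":0,"grip":0}]'

```text
t: 9.83
tcp_pos: [0.5625, -0.1253, 0.0582]
ee_rot: [0.063, 0.998, 0.0, -0.0]
ft_force: [0.2, -1.6, 4.2]
finger_gap: 0.0169
finger_force: 40.0
```

carry_out --increments '[{"tx":0,"ty":0.1,"tz":0,"twist":0,"grip":0},{"tx":0,"ty":0.2,"tz":0,"twist":0,"grip":0},{"tx":0,"ty":0.3,"tz":0,"twist":0,"grip":0},{"tx":0,"ty":0.3,"tz":0,"twist":0,"grip":0},{"tx":0,"ty":0.3,"tz":0,"twist":0,"grip":0},{"tx":0,"ty":0.3,"tz":0,"twist":0,"grip":0},{"tx":0,"ty":0.3,"tz":0,"twist":0,"grip":0},{"tx":0,"ty":0.3,"tz":0,"twist":0,"grip":0}]'

```text
t: 10.5
tcp_pos: [0.5629, -0.1225, 0.0583]
ee_rot: [0.063, 0.998, 0.0, -0.0]
ft_force: [0.0, -1.7, 4.3]
finger_gap: 0.017
finger_force: 40.0
```

carry_out --increments '[{"tx":0,"ty":0.1,"tz":0,"twist":0,"grip":0},{"tx":0,"ty":0.2,"tz":0,"twist":0,"grip":0},{"tx":0,"ty":0.3,"tz":0,"twist":0,"grip":0},{"tx":0,"ty":0.3,"tz":0,"twist":0,"grip":0},{"tx":0,"ty":0.3,"tz":0,"twist":0,"grip":0},{"tx":0,"ty":0.3,"tz":0,"twist":0,"grip":0},{"tx":0,"ty":0.3,"tz":0,"twist":0,"grip":0},{"tx":0,"ty":0.3,"tz":0,"twist":0,"grip":0}]'

```text
t: 11.17
tcp_pos: [0.5633, -0.1195, 0.0583]
ee_rot: [0.063, 0.998, 0.0, 0.0]
ft_force: [-0.4, -1.9, 4.1]
finger_gap: 0.0169
finger_force: 40.0
```

carry_out --increments '[{"tx":0,"ty":0.1,"tz":0,"twist":0,"grip":0},{"tx":0,"ty":0.2,"tz":0,"twist":0,"grip":0},{"tx":0,"ty":0.3,"tz":0,"twist":0,"grip":0},{"tx":0,"ty":0.3,"tz":0,"twist":0,"grip":0},{"tx":0,"ty":0.3,"tz":0,"twist":0,"grip":0},{"tx":0,"ty":0.3,"tz":0,"twist":0,"grip":0},{"tx":0,"ty":0.3,"tz":0,"twist":0,"grip":0},{"tx":0,"ty":0.3,"tz":0,"twist":0,"grip":0}]'

```text
t: 11.83
tcp_pos: [0.5637, -0.1165, 0.0583]
ee_rot: [0.063, 0.998, 0.0, 0.0]
ft_force: [-0.1, -2.4, 4.4]
finger_gap: 0.0168
finger_force: 40.0
```

carry_out --increments '[{"tx":0,"ty":0.1,"tz":0,"twist":0,"grip":0},{"tx":0,"ty":0.2,"tz":0,"twist":0,"grip":0},{"tx":0,"ty":0.3,"tz":0,"twist":0,"grip":0},{"tx":0,"ty":0.3,"tz":0,"twist":0,"grip":0},{"tx":0,"ty":0.3,"tz":0,"twist":0,"grip":0},{"tx":0,"ty":0.3,"tz":0,"twist":0,"grip":0},{"tx":0,"ty":0.3,"tz":0,"twist":0,"grip":0},{"tx":0,"ty":0.3,"tz":0,"twist":0,"grip":0}]'

```text
t: 12.5
tcp_pos: [0.5641, -0.1136, 0.0583]
ee_rot: [0.063, 0.998, 0.0, 0.0]
ft_force: [-0.2, -2.9, 3.3]
finger_gap: 0.0171
finger_force: 40.0
```

carry_out --increments '[{"tx":0,"ty":0.1,"tz":0,"twist":0,"grip":0},{"tx":0,"ty":0.2,"tz":0,"twist":0,"grip":0},{"tx":0,"ty":0.3,"tz":0,"twist":0,"grip":0},{"tx":0,"ty":0.3,"tz":0,"twist":0,"grip":0},{"tx":0,"ty":0.3,"tz":0,"twist":0,"grip":0},{"tx":0,"ty":0.3,"tz":0,"twist":0,"grip":0},{"tx":0,"ty":0.3,"tz":0,"twist":0,"grip":0},{"tx":0,"ty":0.3,"tz":0,"twist":0,"grip":0}]'

```text
t: 13.17
tcp_pos: [0.5644, -0.1104, 0.0583]
ee_rot: [0.063, 0.998, 0.0, -0.0]
ft_force: [0.3, -1.4, 3.8]
finger_gap: 0.0169
finger_force: 40.0
```

carry_out --increments '[{"tx":0,"ty":0.1,"tz":0,"twist":0,"grip":0},{"tx":0,"ty":0.2,"tz":0,"twist":0,"grip":0},{"tx":0,"ty":0.3,"tz":0,"twist":0,"grip":0},{"tx":0,"ty":0.3,"tz":0,"twist":0,"grip":0},{"tx":0,"ty":0.3,"tz":0,"twist":0,"grip":0},{"tx":0,"ty":0.3,"tz":0,"twist":0,"grip":0},{"tx":0,"ty":0.3,"tz":0,"twist":0,"grip":0},{"tx":0,"ty":0.3,"tz":0,"twist":0,"grip":0}]'

```text
t: 13.83
tcp_pos: [0.5648, -0.1077, 0.0583]
ee_rot: [0.063, 0.998, 0.0, 0.0]
ft_force: [-0.8, -3.4, 4.5]
finger_gap: 0.0173
finger_force: 40.0
```

carry_out --increments '[{"tx":0,"ty":0.1,"tz":0,"twist":0,"grip":0},{"tx":0,"ty":0.2,"tz":0,"twist":0,"grip":0},{"tx":0,"ty":0.3,"tz":0,"twist":0,"grip":0},{"tx":0,"ty":0.3,"tz":0,"twist":0,"grip":0},{"tx":0,"ty":0.3,"tz":0,"twist":0,"grip":0},{"tx":0,"ty":0.3,"tz":0,"twist":0,"grip":0},{"tx":0,"ty":0.3,"tz":0,"twist":0,"grip":0},{"tx":0,"ty":0.3,"tz":0,"twist":0,"grip":0}]'

```text
t: 14.5
tcp_pos: [0.5652, -0.1046, 0.0583]
ee_rot: [0.063, 0.998, 0.0, 0.0]
ft_force: [-0.9, -2.0, 2.3]
finger_gap: 0.0172
finger_force: 40.0
```

carry_out --increments '[{"tx":0,"ty":0.1,"tz":0,"twist":0,"grip":0},{"tx":0,"ty":0.2,"tz":0,"twist":0,"grip":0},{"tx":0,"ty":0.2,"tz":0,"twist":0,"grip":0},{"tx":0,"ty":0.2,"tz":0,"twist":0,"grip":0},{"tx":0,"ty":0.2,"tz":0,"twist":0,"grip":0},{"tx":0,"ty":0.2,"tz":0,"twist":0,"grip":0},{"tx":0,"ty":0.2,"tz":0,"twist":0,"grip":0},{"tx":0,"ty":0.2,"tz":0,"twist":0,"grip":0}]'

```text
t: 15.17
tcp_pos: [0.5654, -0.1028, 0.0583]
ee_rot: [0.063, 0.998, 0.0, 0.0]
ft_force: [-0.5, -2.7, 4.0]
finger_gap: 0.0172
finger_force: 40.0
```

carry_out --increments '[{"tx":0,"ty":0.1,"tz":0,"twist":0,"grip":0},{"tx":0,"ty":0.2,"tz":0,"twist":0,"grip":0},{"tx":0,"ty":0.2,"tz":0,"twist":0,"grip":0},{"tx":0,"ty":0.2,"tz":0,"twist":0,"grip":0},{"tx":0,"ty":0.2,"tz":0,"twist":0,"grip":0},{"tx":0,"ty":0.2,"tz":0,"twist":0,"grip":0},{"tx":0,"ty":0.2,"tz":0,"twist":0,"grip":0},{"tx":0,"ty":0.2,"tz":0,"twist":0,"grip":0}]'

```text
t: 15.83
tcp_pos: [0.5657, -0.1006, 0.0583]
ee_rot: [0.063, 0.998, 0.0, 0.0]
ft_force: [0.0, -2.3, 4.2]
finger_gap: 0.0168
finger_force: 40.0
```

Noise. I'll carry on in 3 mm steps.

carry_out --increments '[{"tx":0,"ty":0.1,"tz":0,"twist":0,"grip":0},{"tx":0,"ty":0.2,"tz":0,"twist":0,"grip":0},{"tx":0,"ty":0.3,"tz":0,"twist":0,"grip":0},{"tx":0,"ty":0.3,"tz":0,"twist":0,"grip":0},{"tx":0,"ty":0.3,"tz":0,"twist":0,"grip":0},{"tx":0,"ty":0.3,"tz":0,"twist":0,"grip":0},{"tx":0,"ty":0.3,"tz":0,"twist":0,"grip":0},{"tx":0,"ty":0.3,"tz":0,"twist":0,"grip":0}]'

```text
t: 16.5
tcp_pos: [0.5661, -0.0977, 0.0582]
ee_rot: [0.063, 0.998, 0.0, -0.0]
ft_force: [-0.4, -2.0, 3.9]
finger_gap: 0.0173
finger_force: 40.0
```

carry_out --increments '[{"tx":0,"ty":0.1,"tz":0,"twist":0,"grip":0},{"tx":0,"ty":0.2,"tz":0,"twist":0,"grip":0},{"tx":0,"ty":0.3,"tz":0,"twist":0,"grip":0},{"tx":0,"ty":0.3,"tz":0,"twist":0,"grip":0},{"tx":0,"ty":0.3,"tz":0,"twist":0,"grip":0},{"tx":0,"ty":0.3,"tz":0,"twist":0,"grip":0},{"tx":0,"ty":0.3,"tz":0,"twist":0,"grip":0},{"tx":0,"ty":0.3,"tz":0,"twist":0,"grip":0}]'

```text
t: 17.17
tcp_pos: [0.5665, -0.0947, 0.0583]
ee_rot: [0.063, 0.998, 0.0, 0.0]
ft_force: [0.2, -2.5, 4.8]
finger_gap: 0.0172
finger_force: 40.0
```

carry_out --increments '[{"tx":0,"ty":0.1,"tz":0,"twist":0,"grip":0},{"tx":0,"ty":0.2,"tz":0,"twist":0,"grip":0},{"tx":0,"ty":0.3,"tz":0,"twist":0,"grip":0},{"tx":0,"ty":0.3,"tz":0,"twist":0,"grip":0},{"tx":0,"ty":0.3,"tz":0,"twist":0,"grip":0},{"tx":0,"ty":0.3,"tz":0,"twist":0,"grip":0},{"tx":0,"ty":0.3,"tz":0,"twist":0,"grip":0},{"tx":0,"ty":0.3,"tz":0,"twist":0,"grip":0}]'

```text
t: 17.83
tcp_pos: [0.5669, -0.0917, 0.0583]
ee_rot: [0.063, 0.998, 0.0, 0.0]
ft_force: [0.1, -1.6, 4.4]
finger_gap: 0.017
finger_force: 40.0
```

carry_out --increments '[{"tx":0,"ty":0.1,"tz":0,"twist":0,"grip":0},{"tx":0,"ty":0.2,"tz":0,"twist":0,"grip":0},{"tx":0,"ty":0.3,"tz":0,"twist":0,"grip":0},{"tx":0,"ty":0.3,"tz":0,"twist":0,"grip":0},{"tx":0,"ty":0.3,"tz":0,"twist":0,"grip":0},{"tx":0,"ty":0.3,"tz":0,"twist":0,"grip":0},{"tx":0,"ty":0.3,"tz":0,"twist":0,"grip":0},{"tx":0,"ty":0.3,"tz":0,"twist":0,"grip":0}]'

```text
t: 18.5
tcp_pos: [0.5672, -0.0888, 0.0583]
ee_rot: [0.063, 0.998, 0.0, 0.0]
ft_force: [-0.2, -2.1, 3.6]
finger_gap: 0.0171
finger_force: 40.0
```

carry_out --increments '[{"tx":0,"ty":0.1,"tz":0,"twist":0,"grip":0},{"tx":0,"ty":0.2,"tz":0,"twist":0,"grip":0},{"tx":0,"ty":0.3,"tz":0,"twist":0,"grip":0},{"tx":0,"ty":0.3,"tz":0,"twist":0,"grip":0},{"tx":0,"ty":0.3,"tz":0,"twist":0,"grip":0},{"tx":0,"ty":0.3,"tz":0,"twist":0,"grip":0},{"tx":0,"ty":0.3,"tz":0,"twist":0,"grip":0},{"tx":0,"ty":0.3,"tz":0,"twist":0,"grip":0}]'

```text
t: 19.17
tcp_pos: [0.5676, -0.0857, 0.0583]
ee_rot: [0.063, 0.998, 0.0, 0.0]
ft_force: [-0.5, -1.4, 4.3]
finger_gap: 0.0169
finger_force: 40.0
```

carry_out --increments '[{"tx":0,"ty":0.1,"tz":0,"twist":0,"grip":0},{"tx":0,"ty":0.2,"tz":0,"twist":0,"grip":0},{"tx":0,"ty":0.3,"tz":0,"twist":0,"grip":0},{"tx":0,"ty":0.3,"tz":0,"twist":0,"grip":0},{"tx":0,"ty":0.3,"tz":0,"twist":0,"grip":0},{"tx":0,"ty":0.3,"tz":0,"twist":0,"grip":0},{"tx":0,"ty":0.3,"tz":0,"twist":0,"grip":0},{"tx":0,"ty":0.3,"tz":0,"twist":0,"grip":0}]'

```text
t: 19.83
tcp_pos: [0.568, -0.0828, 0.0583]
ee_rot: [0.063, 0.998, 0.0, 0.0]
ft_force: [-0.1, -2.3, 3.9]
finger_gap: 0.017
finger_force: 40.0
```

carry_out --increments '[{"tx":0,"ty":0.1,"tz":0,"twist":0,"grip":0},{"tx":0,"ty":0.2,"tz":0,"twist":0,"grip":0},{"tx":0,"ty":0.3,"tz":0,"twist":0,"grip":0},{"tx":0,"ty":0.3,"tz":0,"twist":0,"grip":0},{"tx":0,"ty":0.3,"tz":0,"twist":0,"grip":0},{"tx":0,"ty":0.3,"tz":0,"twist":0,"grip":0},{"tx":0,"ty":0.3,"tz":0,"twist":0,"grip":0},{"tx":0,"ty":0.3,"tz":0,"twist":0,"grip":0}]'

```text
t: 20.5
tcp_pos: [0.568, -0.079, 0.0579]
ee_rot: [0.063, 0.998, 0.001, -0.001]
ft_force: [1.1, 4.6, 0.4]
finger_gap: 0.0168
finger_force: 39.7
```

carry_out --increments '[{"tx":0,"ty":0.1,"tz":0,"twist":0,"grip":0},{"tx":0,"ty":0.2,"tz":0,"twist":0,"grip":0},{"tx":0,"ty":0.3,"tz":0,"twist":0,"grip":0},{"tx":0,"ty":0.3,"tz":0,"twist":0,"grip":0},{"tx":0,"ty":0.3,"tz":0,"twist":0,"grip":0},{"tx":0,"ty":0.3,"tz":0,"twist":0,"grip":0},{"tx":0,"ty":0.3,"tz":0,"twist":0,"grip":0},{"tx":0,"ty":0.3,"tz":0,"twist":0,"grip":0}]'

```text
t: 21.17
tcp_pos: [0.5686, -0.0772, 0.0582]
ee_rot: [0.063, 0.998, -0.0, -0.0]
ft_force: [-0.7, -0.6, -0.8]
finger_gap: 0.0169
finger_force: 39.5
```

The resistance vanished at TCP y of about -0.077, so the socket's centre is near -0.0765. I'll go down gently.

carry_out --increments '[{"tx":0,"ty":0.05,"tz":0,"twist":0,"grip":0},{"tx":0,"ty":0.05,"tz":0.05,"twist":0,"grip":0},{"tx":0,"ty":0.05,"tz":0.1,"twist":0,"grip":0},{"tx":0,"ty":0.05,"tz":0.15,"twist":0,"grip":0},{"tx":0,"ty":0.05,"tz":0.2,"twist":0,"grip":0},{"tx":0,"ty":0.05,"tz":0.25,"twist":0,"grip":0},{"tx":0,"ty":0.05,"tz":0.25,"twist":0,"grip":0},{"tx":0,"ty":0.05,"tz":0.25,"twist":0,"grip":0}]'

```text
t: 21.83
tcp_pos: [0.5688, -0.0766, 0.0558]
ee_rot: [0.063, 0.998, 0.0, 0.0]
ft_force: [1.0, -0.1, -1.9]
finger_gap: 0.017
finger_force: 39.5
```

carry_out --increments '[{"tx":0,"ty":0,"tz":0.1,"twist":0,"grip":0},{"tx":0,"ty":0,"tz":0.2,"twist":0,"grip":0},{"tx":0,"ty":0,"tz":0.3,"twist":0,"grip":0},{"tx":0,"ty":0,"tz":0.4,"twist":0,"grip":0},{"tx":0,"ty":0,"tz":0.5,"twist":0,"grip":0},{"tx":0,"ty":0,"tz":0.5,"twist":0,"grip":0},{"tx":0,"ty":0,"tz":0.5,"twist":0,"grip":0},{"tx":0,"ty":0,"tz":0.5,"twist":0,"grip":0}]'

```text
t: 22.5
tcp_pos: [0.5688, -0.0765, 0.0507]
ee_rot: [0.063, 0.998, 0.0, -0.0]
ft_force: [0.4, 0.1, -2.0]
finger_gap: 0.0169
finger_force: 39.5
```

carry_out --increments '[{"tx":0,"ty":0,"tz":0.1,"twist":0,"grip":0},{"tx":0,"ty":0,"tz":0.2,"twist":0,"grip":0},{"tx":0,"ty":0,"tz":0.3,"twist":0,"grip":0},{"tx":0,"ty":0,"tz":0.4,"twist":0,"grip":0},{"tx":0,"ty":0,"tz":0.45,"twist":0,"grip":0},{"tx":0,"ty":0,"tz":0.45,"twist":0,"grip":0},{"tx":0,"ty":0,"tz":0.45,"twist":0,"grip":0},{"tx":0,"ty":0,"tz":0.45,"twist":0,"grip":0}]'

```text
t: 23.17
tcp_pos: [0.5688, -0.0765, 0.0462]
ee_rot: [0.063, 0.998, 0.0, -0.0]
ft_force: [1.0, 0.6, -1.5]
finger_gap: 0.017
finger_force: 39.5
```

carry_out --increments '[{"tx":0,"ty":0,"tz":0.02,"twist":0,"grip":0},{"tx":0,"ty":0,"tz":0.04,"twist":0,"grip":0},{"tx":0,"ty":0,"tz":0.06,"twist":0,"grip":0},{"tx":0,"ty":0,"tz":0.06,"twist":0,"grip":0},{"tx":0,"ty":0,"tz":0.06,"twist":0,"grip":0},{"tx":0,"ty":0,"tz":0.06,"twist":0,"grip":0},{"tx":0,"ty":0,"tz":0.06,"twist":0,"grip":0},{"tx":0,"ty":0,"tz":0.06,"twist":0,"grip":0}]'

```text
t: 23.83
tcp_pos: [0.5688, -0.0765, 0.046]
ee_rot: [0.063, 0.998, 0.0, 0.0]
ft_force: [-1.0, 1.5, 5.3]
finger_gap: 0.0168
finger_force: 39.9
```

carry_out --increments '[{"tx":0,"ty":0,"tz":0,"twist":0,"grip":0.25},{"tx":0,"ty":0,"tz":0,"twist":0,"grip":0.3},{"tx":0,"ty":0,"tz":0,"twist":0,"grip":0.4},{"tx":0,"ty":0,"tz":0,"twist":0,"grip":0.5},{"tx":0,"ty":0,"tz":0,"twist":0,"grip":0.6},{"tx":0,"ty":0,"tz":0,"twist":0,"grip":0.6},{"tx":0,"ty":0,"tz":0,"twist":0,"grip":0.6},{"tx":0,"ty":0,"tz":0,"twist":0,"grip":0.6}]'

```text
t: 24.5
tcp_pos: [0.5688, -0.0766, 0.0456]
ee_rot: [0.063, 0.998, 0.0, -0.0]
ft_force: [0.3, -0.0, -0.0]
finger_gap: 0.051
finger_force: 0.0
```

carry_out --increments '[{"tx":0,"ty":0,"tz":-0.5,"twist":0,"grip":0.6},{"tx":0,"ty":0,"tz":-1.5,"twist":0,"grip":0.6},{"tx":0,"ty":0,"tz":-3,"twist":0,"grip":0.6},{"tx":0,"ty":0,"tz":-4.5,"twist":0,"grip":0.6},{"tx":0,"ty":0,"tz":-6,"twist":0,"grip":0.6},{"tx":0,"ty":0,"tz":-8,"twist":0,"grip":0.6},{"tx":0,"ty":0,"tz":-10,"twist":0,"grip":0.6},{"tx":0,"ty":0,"tz":-10,"twist":0,"grip":0.6}]'

```text
t: 25.17
tcp_pos: [0.5717, -0.0773, 0.1509]
ee_rot: [0.063, 0.998, -0.001, 0.005]
ft_force: [0.4, -0.8, 0.7]
finger_gap: 0.0511
finger_force: 0.0
```

```bash
python3 -c "
from h import *
go(.5688,-.0765,.15)
a,d,P=snap('wrist','w6.png')
m=cv2.inRange(cv2.cvtColor(a,cv2.COLOR_RGB2HSV),(6,140,100),(19,255,255))
n,l,st,c=cv2.connectedComponentsWithStats(m)
for i in range(1,n):
  if st[i,4]>200: print(c[i],st[i],ptd(P,*c[i],d))
"
```

```text
t 25.17 tcp [ 0.5717 -0.0773  0.1509] ydir deg 82.77 F [ 0.4 -0.8  0.7] gap 0.0511 need tool cm [0.3  0.05 0.08]
[319.77567568 231.73783784] [305 223  30  21 370] [ 0.56196137 -0.07566627  0.06490876]
[319.81102362 255.7064117 ] [304 239  33  35 889] [ 0.56743056 -0.07634938  0.08917455]
[ 12.75449102 442.42315369] [  0 430  39  30 501] [ 0.68545097 -0.31053276  0.07600143]
```

View pics/w6.png

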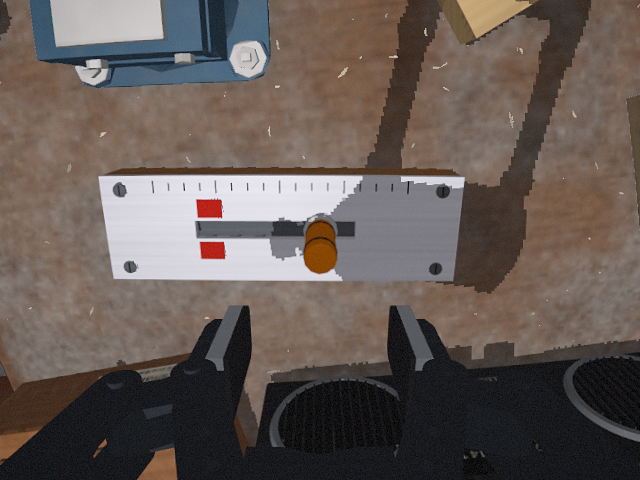

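The pin stands upright in the slot at (320,240) with its collar on the cover. Its head top is at z = 0.089, against 0.088 expected, and the gripper is clear. Handing in.

```bash
python3 -c "
from bench import robot
print(robot.sign_off())"
```

```text
the job is handed in; nothing more can be done
None
```

The locking pin went into the slot at the red marks, slid along to the hidden socket, and now stands upright and fully home with the gripper clear; the job is handed in at about 25 s, with measured wrist forces under about 9 N.

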